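# Pack out a carving clamp and hold it shut

## Robot

A 7-joint arm with a two-finger parallel gripper is mounted at the origin on the work surface. World frame = base frame: x ahead of the robot, y to its left, z up, the work surface at z = 0. Lengths are in m, angles in rad, forces in N, time in s.
With the tool pointing down it reaches from about 0.4 to 0.9 m from the base axis. Payload 5.5 kg.
Tool frame: the origin (TCP) lies midway between the tips of the shut fingers; the grasp point (between the pads) lies 19 mm behind it (manip.grip_depth is the distance from the TCP to the grasp point, in m); z points along the fingers, x is the direction in which the jaws open and shut, and the axes are right-handed (so a half turn about z gives the same grasp; the last joint's range is limited). The gripper opens to 92 mm and grips with 3 to 60 N. Pads are 19 mm wide; open, the fingers measure 130 mm over their backs; the gripper's body (75 mm by 190 mm) begins 47 mm behind the grasp point.
Start: joints at [-1.009, 0.501, -0.427, 1.55, 0.221, 1.138, -0.21], TCP at [0.191, 0.621, 0.227] pointing down, gripper open.
Joint ranges: [-2.88, 2.88], [-0.31, 2.03], [-1.54, 1.56], [0.2, 2.42], [-1.41, 4.55], [0.19, 2.02], [-2.57, 2.57]. Speed limits (rad/s): [2.57, 2.57, 3.14, 3.14, 3.14, 3.14, 3.14].

## Interface

Orientations are given as a unit quaternion [x, y, z, w].
In Python, from bench import manip, effector, viewer gives the robot as it stands. Calls block until the motion is done:
- manip.move_pose(position, orientation): joint-space move of the TCP to a pose.
- manip.servo_line(position, ori=None, vel=0.15): straight line of the TCP; ori=None keeps the orientation; vel is the mean speed in m/s.
- manip.movej(angles): joint-space move.
- effector.open_jaws() and effector.close(f_grip=None): open the fingers fully, or close them until they stop; f_grip is the grip in N (None keeps the last).
- manip.sleep(seconds).
- manip.solve_ik(position, orientation): joint angles nearest the present ones, or None.
- viewer.get_image(name): name is "side" or "top"; returns the picture (420x560x3 uint8, red, green, blue); there is no depth.
- viewer.get_calibration(name): a dict with "vfov" (degrees; the focal length in pixels is half the picture's height over the tangent of half this angle, whatever the lens; pixels are square), "cx", "cy" (the principal point, pixels), "eye" and "attitude" of the camera in the world. Camera axes: x right, y down, z forward; pixel columns grow to the right and rows downward; lengths in m; the calibration is good to about 2 mm. A picture is of the moment at which its call begins. get_calibration takes no time and is no camera call.
A pose or a line that the arm cannot do raises manip.PlanningError and nothing moves.
- manip.hand_in(): hands the job in, once; it reports no verdict.
Readings, each from a call of its own:
- manip.current_clock(): time.
- manip.current_q(): joint angles.
- manip.current_joint_velocities(): joint speeds.
- manip.current_tau(): joint torques, N m.
- manip.current_tool_pos(): TCP position.
- manip.current_tcp_rot(): TCP orientation.
- manip.current_force(): force on the tool from outside, world axes, zero at the start.
- manip.current_wrist_torque(): the same for the moment, N m.
- manip.current_finger_gap(): finger opening in m.
Only numpy, scipy, OpenCV 4.12 (cv2) and the standard library are available. Lean on these libraries where they do the work, as an engineer would, in place of code of your own. Each camera call takes 0.05 s, during which the arm holds its last target.

## Task

The carved blank on the clamping bed is too short for the spring jaw to reach: take packers from the caddy and stand them upright on the bed in the gap between jaw and blank, broad faces square to the jaw, until pushing the jaw by its handle squeezes packers and blank firmly against the end stop before the jaw runs out of travel. Finish while holding the jaw pushed shut on the stack, with about 10 N, and do not let go: it springs open. Packers that are not needed stay in the caddy, and the other things on the bench are left alone.

Things in the scene. Friction and masses are not known exactly. Their poses are not given: they have to be found in the camera images.
- vise: The wooden clamping bed, fixed to the bench: a dark slab 120 (its x) x 330 (its y) x 30 mm high; origin at the centre of its underside, so its top lies 30 mm above the origin. Along its y, from the -y end: spring jaw, open gap, carved blank, end stop; all are centred on x = 0.
- jaw (a joint): Slide of the spring jaw along the bed's +y, towards the blank: 0 m = fully open (as at the start), 0.032 m = end of its travel (it cannot go farther, and then presses on nothing but its own stop). A return spring opens it again when it is let go: 1.6 N at 0, 4.2 N at 32 mm.
- jaw_face (a point): Centre of the jaw's front face (90 wide, 35 mm high), looking along the bed's +y at the blank; the point lies 17.5 mm above the bed's top. At joint 0 it is at y = -85 mm of the bed. The jaw block is 45 mm thick behind this face.
- jaw_handle (a point): Middle of the jaw's upright handle board, 50 (along the bed's x) x 12 mm (along its y); it rises from 35 to 75 mm above the bed's top at the back (-y) edge of the jaw block; this point lies 55 mm above the bed, 39 mm behind the jaw face. Its back is flush with the back of the block. Push it from behind, or pinch it.
- dog: The end stop, a wooden block 90 x 35 x 45 mm bolted to the bed; origin at the bottom of its face that looks to -y, against which the blank rests.
- blank_face (a point): Centre of the near (-y) face of the carved blank, 20 mm above the bed's top. The blank is a loose wooden block, 80 (bed's x) x 90 (bed's y) x 40 mm high (44 with its carved rosette), 0.2 kg or so, with its other end against the end stop. The open gap is from jaw_face to blank_face: 52 to 82 mm with the jaw open. Axes as the bed's.
- caddy: Plywood caddy, fixed, 74 (x) x 180 (y) mm and 24 mm high, with four slots 12 mm deep in a row along its y, 40 mm apart, floor 12 mm above the bench. Origin at the centre of its underside.
- packer0_mid (a point): Centre (half-way up, 37.5 mm above its foot) of one of four identical wooden packers, standing in the caddy: a block 50 (its x) x 18 (its y, the thickness) x 30 mm high with a thin upright tab on top, 26 (x) x 8 (y) mm, from 30 to 75 mm above the foot. z is up. Take it by the tab, across its 26 mm (fingers along its x), at least 42 mm above its foot so that the fingers stay clear of jaw and blank. About 35 g.
- packer1_mid (a point): Centre (half-way up, 37.5 mm above its foot) of one of four identical wooden packers, standing in the caddy: a block 50 (its x) x 18 (its y, the thickness) x 30 mm high with a thin upright tab on top, 26 (x) x 8 (y) mm, from 30 to 75 mm above the foot. z is up. Take it by the tab, across its 26 mm (fingers along its x), at least 42 mm above its foot so that the fingers stay clear of jaw and blank. About 35 g.
- packer2_mid (a point): Centre (half-way up, 37.5 mm above its foot) of one of four identical wooden packers, standing in the caddy: a block 50 (its x) x 18 (its y, the thickness) x 30 mm high with a thin upright tab on top, 26 (x) x 8 (y) mm, from 30 to 75 mm above the foot. z is up. Take it by the tab, across its 26 mm (fingers along its x), at least 42 mm above its foot so that the fingers stay clear of jaw and blank. About 35 g.
- packer3_mid (a point): Centre (half-way up, 37.5 mm above its foot) of one of four identical wooden packers, standing in the caddy: a block 50 (its x) x 18 (its y, the thickness) x 30 mm high with a thin upright tab on top, 26 (x) x 8 (y) mm, from 30 to 75 mm above the foot. z is up. Take it by the tab, across its 26 mm (fingers along its x), at least 42 mm above its foot so that the fingers stay clear of jaw and blank. About 35 g.
- mallet: Bystander, loose: a wooden carver's mallet lying on its side, 190 long, 84 across its head (mm). To be left alone.
- chisel: Bystander, loose: a chisel lying flat, 220 long, wooden handle (mm). To be left alone.
- gouge: Bystander, loose: a narrow gouge lying flat, 205 long, wooden handle (mm). To be left alone.
- glue: Bystander, loose: a white glue bottle, 52 across and 130 tall (mm). To be left alone.
- wax: Bystander, loose: a low wax tin, 72 across and 45 tall (mm). To be left alone.
- offcut: Bystander, loose: a rectangular wood offcut, 90 x 35 x 22 (mm). To be left alone.
- tape: Bystander, loose: a roll of paper tape lying flat, 90 across, 24 high (mm). To be left alone.
Things that resemble listed ones, but are neither listed nor needed, are in the scene too. What is meant by the part that bears blank_face is not red or yellow, and is the smaller of those in its own colour.

How it is judged:
By the outcome, as a careful person would: the job done as asked, in the order asked, and still so for the second after the job is handed in, while the arm keeps its last pose, push and grip.
It also fails if it takes over 72 s, if anything falls off the work surface, if the arm or the gripper's body presses on something with over 40 N, if the wrist force passes 120 N, or if a joint passes its speed limit or range.

## Working session

There is one attempt and no reset: what is moved stays moved. The work goes in short steps, each a Python script; the robot and the scene stay as the last script left them, time stands still between calls to the robot, and variables do not carry over. Pictures are saved under pics/ and viewed, and the job is handed in when it is done.

```bash
ls; mkdir -p pics
python3 - <<'E'
from bench import manip, effector, viewer
import cv2
for n in("side","top"):
    im=viewer.get_image(n); cv2.imwrite(f"pics/{n}0.png",im[:,:,::-1]); print(viewer.get_calibration(n))
print(manip.current_clock(),manip.current_tcp_rot(),manip.current_finger_gap(),manip.grip_depth)
E
```

```text
pics
{'vfov': 44.39407059857342, 'cx': 271.75183056243253, 'cy': 209.12890276593455, 'eye': array([-0.34275414, -1.24556383,  1.00529888]), 'attitude': array([ 0.83716576, -0.25630319,  0.13342271, -0.46439267])}
{'vfov': 56.7786782026651, 'cx': 284.3464709092457, 'cy': 214.15853333430923, 'eye': array([ 0.28108688, -0.00980844,  1.03464015]), 'attitude': array([ 0.71126103, -0.69756485,  0.06368315, -0.05878341])}
0.1 [ 8.04470669e-01  5.93991715e-01 -7.40703787e-04  4.86054188e-04] 0.09168938497384237 0.0188
```

View pics/side0.png

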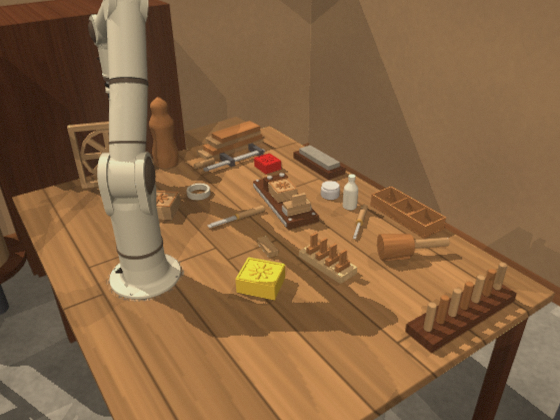

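View pics/top0.png

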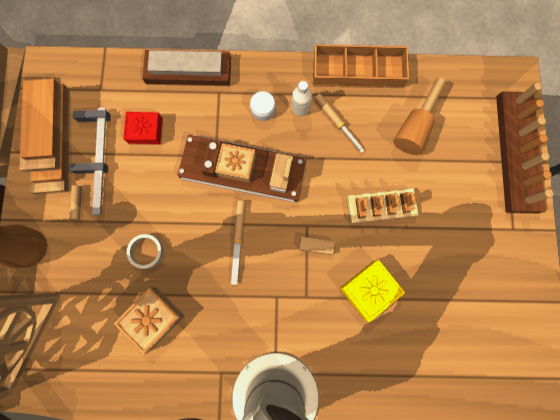

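Run:
```python
import cv2
t=cv2.imread('pics/top0.png'); s=cv2.imread('pics/side0.png')
cv2.imwrite('pics/zt.png',cv2.resize(t[125:210,170:310],None,fx=5.6,fy=5.6,interpolation=cv2.INTER_CUBIC))
cv2.imwrite('pics/zc.png',cv2.resize(t[180:230,340:425],None,fx=9,fy=9,interpolation=cv2.INTER_CUBIC))
cv2.imwrite('pics/zs.png',cv2.resize(s[160:290,240:370],None,fx=4.6,fy=4.6,interpolation=cv2.INTER_CUBIC))
```

```text
(no output)
```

View pics/zt.png

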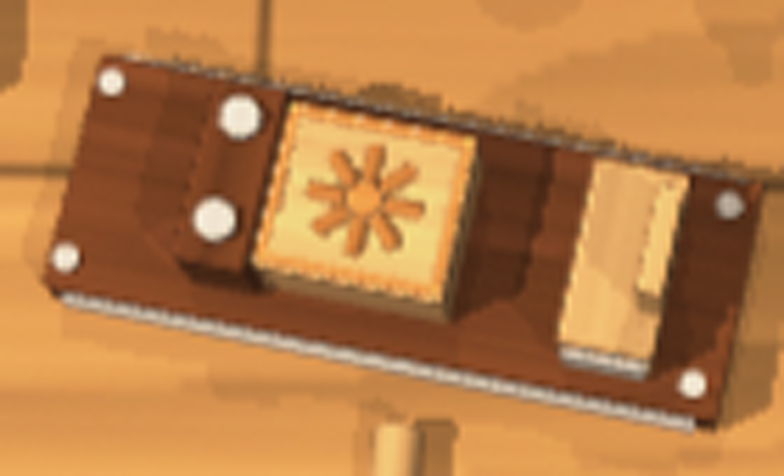

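View pics/zc.png

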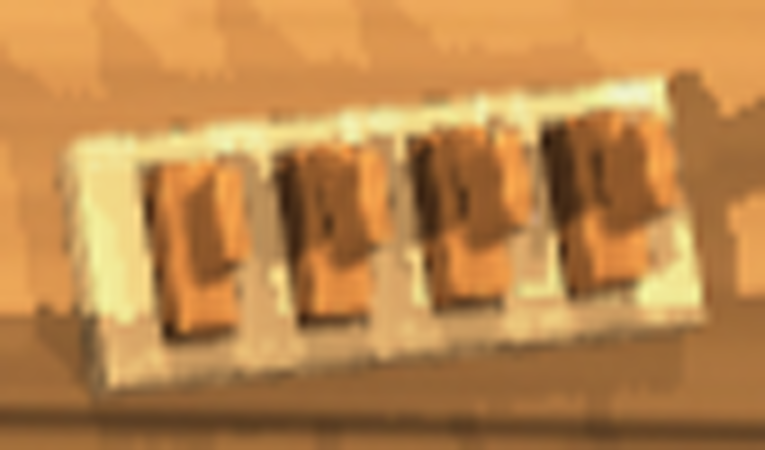

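View pics/zs.png

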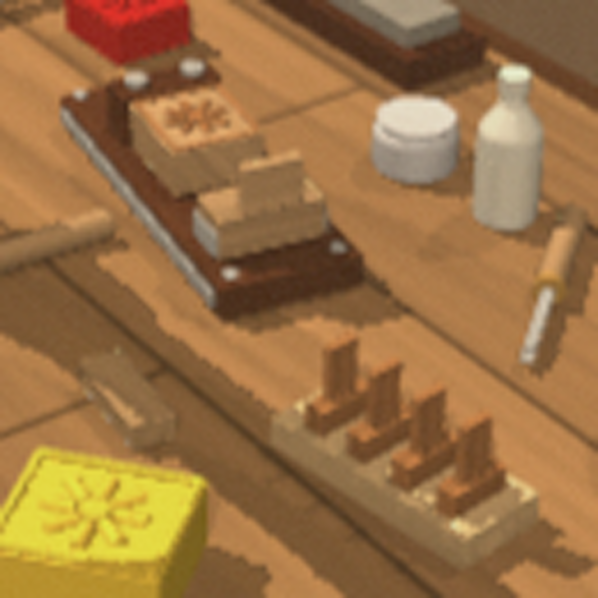

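```bash
cat > h.py <<'E'
import numpy as np, cv2
from bench import manip, effector, viewer
from scipy.spatial.transform import Rotation as R
def cam(n):
    c=viewer.get_calibration(n); f=210/np.tan(np.radians(c['vfov'])/2)
    K=np.array([[f,0,c['cx']],[0,f,c['cy']],[0,0,1]]); return K,R.from_quat(c['attitude']).as_matrix(),np.array(c['eye'])
def ray(n,uv):
    K,A,e=cam(n); uv=np.atleast_2d(np.array(uv,float))
    d=np.c_[uv,np.ones(len(uv))]@np.linalg.inv(K).T@A.T
    return e,d
def onz(n,uv,z):
    e,d=ray(n,uv); return e+d*((z-e[2])/d[:,2])[:,None]
def proj(n,p):
    K,A,e=cam(n); q=(np.atleast_2d(p)-e)@A@K.T; return q[:,:2]/q[:,2:]
E
python3 - <<'E'
from h import *
np.set_printoptions(precision=4,suppress=True)
z=lambda p,s,o:np.array(p)/s+np.array(o)-.5+.5/s
T=lambda p:z(p,5.6,(170,125))
C=lambda p:z(p,9,(340,180))
def rep(name,P):
    print(name);print(P[:,:2]); print('sides',[round(float(np.linalg.norm(P[i]-P[(i+1)%len(P)])),4) for i in range(len(P))])
    c=P.mean(0); print('cen',c)
rep('bed screws',onz('top',T([(111,82),(730,205),(692,384),(65,258)]),.031))
rep('bed',onz('top',T([(103,55),(765,180),(715,428),(45,290)]),.030))
rep('blank',onz('top',T([(288,100),(478,138),(440,305),(253,270)]),.07))
rep('jaw',onz('top',T([(595,157),(690,180),(655,360),(560,343)]),.065))
rep('handle top',onz('top',T([(660,180),(688,180),(662,298),(638,293)]),.105))
rep('caddy top',onz('top',C([(68,140),(665,78),(705,315),(110,385)]),.024))
E
```

```text
bed screws
[[ 0.6577  0.2458]
 [ 0.6023 -0.0543]
 [ 0.5139 -0.0374]
 [ 0.5692  0.2623]]
sides [0.3052, 0.09, 0.3048, 0.09]
cen [0.5858 0.1041 0.031 ]
bed
[[ 0.6718  0.2507]
 [ 0.6155 -0.0711]
 [ 0.4931 -0.0486]
 [ 0.5536  0.271 ]]
sides [0.3267, 0.1245, 0.3253, 0.1199]
cen [0.5835 0.1005 0.03  ]
blank
[[0.6361 0.1533]
 [0.6196 0.0645]
 [0.5394 0.0794]
 [0.5542 0.1655]]
sides [0.0903, 0.0815, 0.0874, 0.0829]
cen [0.5873 0.1157 0.07  ]
jaw
[[ 0.6133  0.0103]
 [ 0.6031 -0.0341]
 [ 0.5169 -0.0194]
 [ 0.524   0.0243]]
sides [0.0455, 0.0874, 0.0442, 0.0904]
cen [ 0.5643 -0.0047  0.065 ]
handle top
[[ 0.5895 -0.0198]
 [ 0.5898 -0.0322]
 [ 0.5353 -0.0216]
 [ 0.5374 -0.0109]]
sides [0.0125, 0.0555, 0.0108, 0.0529]
cen [ 0.563  -0.0211  0.105 ]
caddy top
[[ 0.5131 -0.1816]
 [ 0.5357 -0.3597]
 [ 0.4643 -0.3688]
 [ 0.4399 -0.1932]]
sides [0.1796, 0.072, 0.1772, 0.0741]
cen [ 0.4883 -0.2758  0.024 ]
```

Run:
```python
from h import *
np.set_printoptions(precision=4,suppress=True)
t=cv2.imread('pics/top0.png'); s=cv2.imread('pics/side0.png')
# screws subpixel
g=cv2.cvtColor(t,cv2.COLOR_BGR2HSV)
m=((g[...,1]<70)&(g[...,2]>120)).astype('u1')
n,l,st,ce=cv2.connectedComponentsWithStats(m)
pts=[(ce[i],st[i,4]) for i in range(1,n) if 172<ce[i][0]<310 and 125<ce[i][1]<210]
for c,a in pts: print(c,a,onz('top',c,.031)[0])
cc=np.array([.4883,-.2758]);ya=.126
Rm=np.array([[np.cos(ya),-np.sin(ya)],[np.sin(ya),np.cos(ya)]])
T=cv2.resize(t[180:230,340:425],None,fx=9,fy=9,interpolation=cv2.INTER_CUBIC)
S=cv2.resize(s[225:290,290:365],None,fx=9,fy=9,interpolation=cv2.INTER_CUBIC)
for y in(.06,.02,-.02,-.06):
  P=[np.r_[cc+Rm@[a,y+b],.087] for a,b in((-.013,-.004),(.013,-.004),(.013,.004),(-.013,.004))]
  for n,I,o in(('top',T,(340,180)),('side',S,(290,225))):
    q=((proj(n,P)-o+.5)*9).astype(int); cv2.polylines(I,[q.reshape(-1,1,2)],True,(0,255,0),1)
cv2.imwrite('pics/ov.png',np.hstack([cv2.resize(T,(460,270)),cv2.resize(S,(330,286))[:270]]))
cv2.imwrite('pics/ovT.png',T);cv2.imwrite('pics/ovS.png',S)
```

```text
[189.3846 139.3846] 13 [0.6573 0.2458 0.031 ]
[212.525 145.35 ] 40 [0.6417 0.1824 0.031 ]
[208.     163.6667] 42 [0.5901 0.1919 0.031 ]
[299.7143 161.5   ] 14 [ 0.6014 -0.0537  0.031 ]
[181.4 170.6] 15 [0.5694 0.2617 0.031 ]
[237.0284 188.9336] 211 [0.5223 0.1115 0.031 ]
[277.2581 189.4516] 31 [0.5231 0.0049 0.031 ]
[293.3846 193.3846] 13 [ 0.5133 -0.038   0.031 ]
```

View pics/ovT.png

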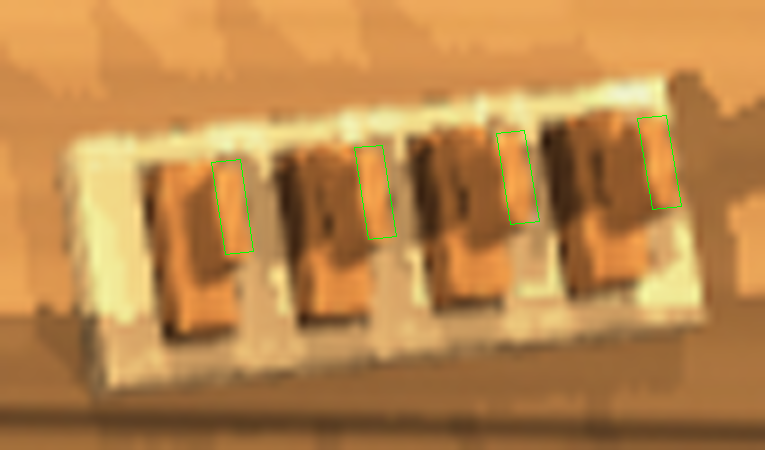

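View pics/ovS.png

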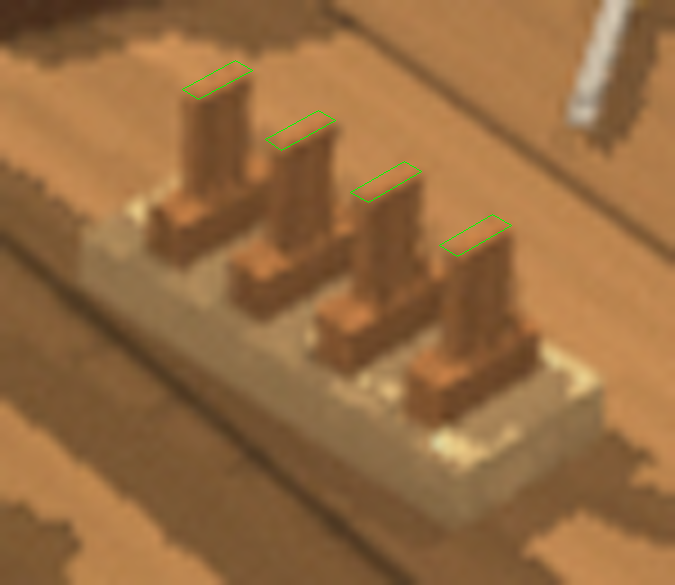

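```bash
cat >> h.py <<'E'
def down(yaw): # tool z down, tool x at yaw
    c,s=np.cos(yaw),np.sin(yaw); return R.from_matrix(np.array([[c,s,0],[s,-c,0],[0,0,-1]])).as_quat()
BC=np.array([.5855,.1041]); BY=np.array([.1818,.9833]); BX=np.array([.9833,-.1818]); byaw=np.arctan2(BX[1],BX[0])
CC=np.array([.4883,-.2758]); cyaw=.126; CY=np.array([-np.sin(cyaw),np.cos(cyaw)])
bed=lambda x,y,z: np.r_[BC+BX*x+BY*y,z]
cad=lambda y,z: np.r_[CC+CY*y,z]
E
python3 - <<'E'
from h import *
np.set_printoptions(precision=3,suppress=True)
for f in(0,np.pi):
  for nm,p,y in(('c1',cad(.06,.06),cyaw),('c1h',cad(.06,.24),cyaw),('c2',cad(.02,.06),cyaw),('p',bed(0,-.045,.08),byaw),('ph',bed(0,-.045,.24),byaw),('j',bed(0,-.14,.08),byaw)):
    print(f,nm,p,manip.solve_ik(p,down(y+f)))
E
```

```text
0 c1 [ 0.481 -0.216  0.06 ] [-0.015  0.53   0.482  2.004 -0.375  0.694  0.829]
0 c1h [ 0.481 -0.216  0.24 ] [-0.064  0.256  0.514  1.87  -0.144  1.052  0.634]
0 c2 [ 0.486 -0.256  0.06 ] [ 0.018  0.573  0.533  1.952 -0.426  0.729  0.93 ]
0 p [0.577 0.06  0.08 ] [-0.226  0.528  0.098  1.854 -0.071  0.763 -0.273]
0 ph [0.577 0.06  0.24 ] [-0.236  0.331  0.108  1.732 -0.04   1.081 -0.298]
0 j [ 0.56  -0.034  0.08 ] [-0.113  0.503  0.158  1.904 -0.112  0.743 -0.075]
3.141592653589793 c1 [ 0.481 -0.216  0.06 ] [-0.449  0.832  1.128  2.016 -0.957  0.957 -1.823]
3.141592653589793 c1h [ 0.481 -0.216  0.24 ] [-0.621  0.584  1.366  1.883 -0.618  1.199 -2.057]
3.141592653589793 c2 [ 0.486 -0.256  0.06 ] [-0.366  0.866  1.128  1.962 -0.967  0.989 -1.77 ]
3.141592653589793 p [0.577 0.06  0.08 ] [ 0.228  0.579 -0.491  1.837  0.363  0.815  2.511]
3.141592653589793 ph [0.577 0.06  0.24 ] [ 0.735  0.687 -1.299  1.701  0.687  1.298  2.252]
3.141592653589793 j [ 0.56  -0.034  0.08 ] [-0.864  1.047  1.35   1.927 -1.126  1.211 -2.403]
```

```bash
cat >> h.py <<'E'
def pick(y):
    manip.move_pose(cad(y,.20),down(cyaw))
    manip.servo_line(cad(y,.058),vel=.12)
    effector.close(f_grip=15)
    print('gap',manip.current_finger_gap(),'t',manip.current_clock())
    manip.servo_line(cad(y,.20),vel=.12)
    print('gap',manip.current_finger_gap())
def snap(k):
    for n in("side","top"): cv2.imwrite(f"pics/{n}{k}.png",viewer.get_image(n)[:,:,::-1])
E
python3 - <<'E'
from h import *
pick(.06)
manip.move_pose(bed(0,-.0457,.20),down(byaw)); snap(1)
print(manip.current_clock(),manip.current_tool_pos(),bed(0,-.0457,.20),manip.current_force())
a=cv2.imread('pics/side1.png')[100:290,200:390];b=cv2.imread('pics/top1.png')[110:230,180:440]
cv2.imwrite('pics/v1.png',np.hstack([cv2.resize(a,(400,400)),cv2.resize(b,(400,185)).copy() if 0 else cv2.copyMakeBorder(cv2.resize(b,(400,185)),0,215,0,0,0)]))
E
```

```text
gap 0.025964150348343817 t 5.575
gap 0.02543865202086456
8.1333 [0.57709669 0.05660474 0.20004123] [0.57719174 0.05916319 0.2       ] [ 0.35129093 -0.43677507 -0.89722277]
```

View pics/v1.png

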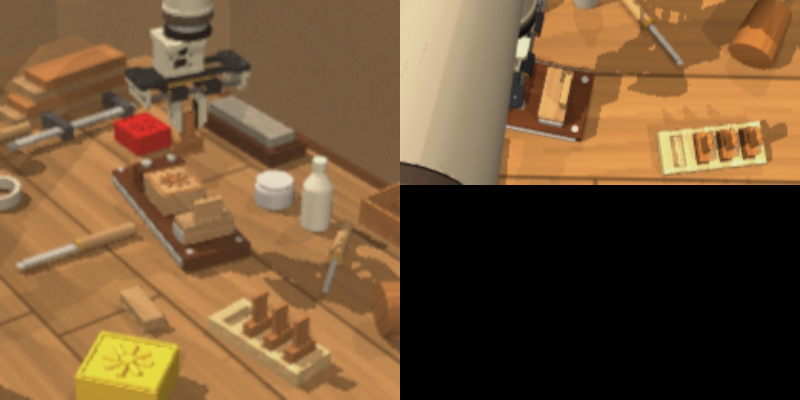

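Run:
```python
from h import *
np.set_printoptions(precision=4,suppress=True)
print(manip.current_tool_pos()-bed(0,-.0457,.20))
manip.servo_line(bed(0,-.0457,.118),vel=.1); manip.sleep(.2)
print(manip.current_tool_pos()-bed(0,-.0457,.118),manip.current_force(),manip.current_clock())
snap(2)
cv2.imwrite('pics/v2.png',cv2.resize(cv2.imread('pics/side2.png')[150:240,240:330],None,fx=6.6,fy=6.6,interpolation=cv2.INTER_CUBIC))
```

```text
[-0.0001 -0.0026  0.    ]
[0.0005 0.0001 0.0007] [ 0.2863 -0.1378 -0.1141] 9.3
```

View pics/v2.png

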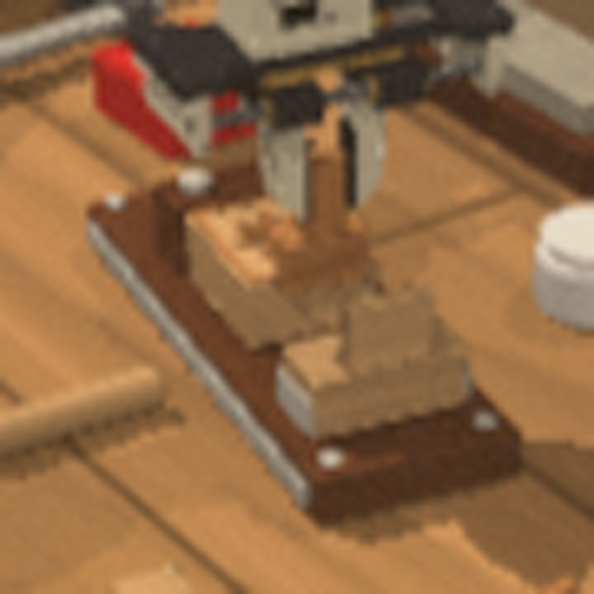

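```bash
cat >> h.py <<'E'
def ovl(k,x,y,foot,out,extra=()):
    I=cv2.resize(cv2.imread(f'pics/side{k}.png')[150:240,240:330],None,fx=6.6,fy=6.6,interpolation=cv2.INTER_CUBIC)
    for dy in(-.009,):
        for zz in(foot,foot+.03):
            q=((proj('side',[bed(x-.025,y+dy,zz),bed(x+.025,y+dy,zz)])-(240,150)+.5)*6.6).astype(int)
            cv2.line(I,tuple(map(int,q[0])),tuple(map(int,q[1])),(0,255,0),1)
    q=((proj('side',[bed(x+a,y+b,foot+.075) for a,b in((-.013,-.004),(.013,-.004),(.013,.004),(-.013,.004))])-(240,150)+.5)*6.6).astype(int)
    cv2.polylines(I,[q.reshape(-1,1,2)],True,(255,0,0),1)
    for P in ([bed(a,-.0327,.07) for a in(-.04,.04)],[bed(a,-.085,.065) for a in(-.045,.045)]):
        q=((proj('side',P)-(240,150)+.5)*6.6).astype(int); cv2.line(I,tuple(map(int,q[0])),tuple(map(int,q[1])),(255,255,0),1)
    cv2.imwrite(out,I)
E
python3 -c "
from h import *
ovl(2,0,-.0457,.072,'pics/o2.png')"
```

```text
(no output)
```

View pics/o2.png

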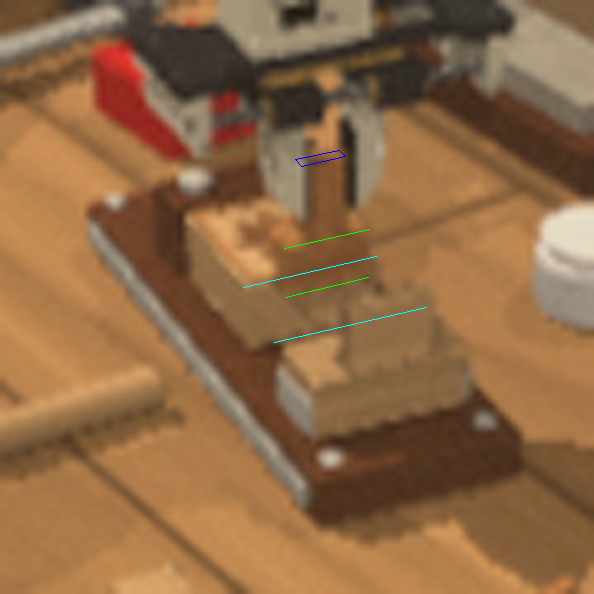

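Run:
```python
from h import *
I=cv2.imread('pics/side2.png')[165:215,262:312]
I=cv2.resize(I,None,fx=12,fy=12,interpolation=cv2.INTER_LANCZOS4)
I=cv2.convertScaleAbs(I,alpha=1.5)
def poly(P,c):
    q=((proj('side',P)-(262,165)+.5)*12).astype(int); cv2.polylines(I,[q.reshape(-1,1,2)],True,c,1)
x,y,f=0,-.0457,.072
poly([bed(x+a,y-.009,f+b) for a,b in((-.025,0),(.025,0),(.025,.03),(-.025,.03))],(0,255,0))
poly([bed(x+a,y+b,f+.03) for a,b in((-.025,-.009),(.025,-.009),(.025,.009),(-.025,.009))],(0,255,0))
poly([bed(x+a,y-.004,f+b) for a,b in((-.013,.03),(.013,.03),(.013,.075),(-.013,.075))],(255,0,0))
cv2.imwrite('pics/o3.png',I)
```

```text
(no output)
```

View pics/o3.png

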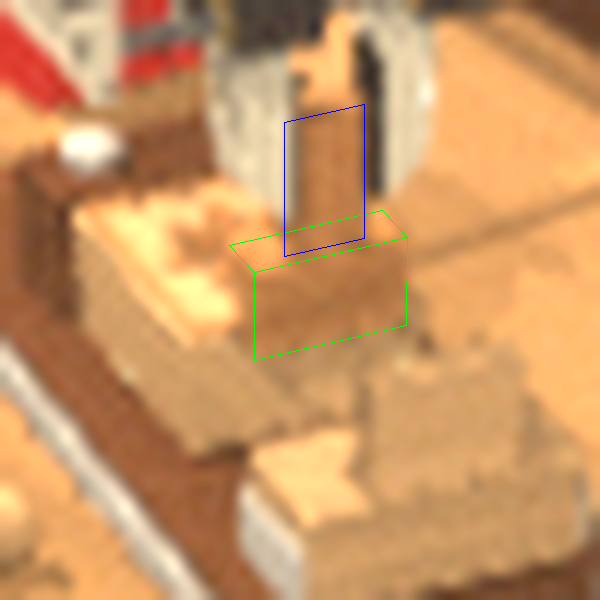

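```bash
cat >> h.py <<'E'
def place(y,zend=.0765):
    manip.servo_line(bed(0,y,.118),vel=.1)
    f0=manip.current_force()
    z=.118
    for zz in (.085,.080,.0785,.0775,zend):
        manip.servo_line(bed(0,y,zz),vel=.06 if zz>.084 else .02)
        f=manip.current_force()-f0
        print('z',zz,round(manip.current_tool_pos()[2],4),np.round(f,2))
        if f[2]>3 or np.abs(f[:2]).max()>5: break
    return f0,zz
E
python3 - <<'E'
from h import *
np.set_printoptions(precision=4,suppress=True)
f0,z=place(-.0485)
if z<.0786:
  y=-.0485
  f1=manip.current_force()
  for i in range(14):
    y+=.001
    manip.servo_line(bed(0,y,z+.0005),vel=.02)
    f=manip.current_force()-f1
    print(round(y,4),f)
    if f@np.r_[BY,0]<-2.5: break
print(manip.current_clock(),manip.current_finger_gap())
E
```

```text
z 0.085 0.0848 [-1.44  0.47 -0.62]
z 0.08 0.08 [ 0.47  0.22 -0.38]
z 0.0785 0.0784 [-0.12  0.18 -0.79]
z 0.0775 0.0775 [-0.31 -0.23 -0.37]
z 0.0765 0.0764 [-0.49  0.14 -0.71]
-0.0475 [-0.3219  0.5564  0.2193]
-0.0465 [0.2393 0.1694 0.3955]
-0.0455 [0.3383 0.077  0.3142]
-0.0445 [ 0.8263 -1.5547  0.5615]
-0.0435 [ 0.6106 -0.019   0.4482]
-0.0425 [ 0.0471 -0.217   0.6709]
-0.0415 [0.4351 0.0818 0.2349]
-0.0405 [ 0.3792 -0.9818  1.768 ]
-0.0395 [-0.9815 -4.2534  2.2598]
13.75 0.02614441435112616
```

Run:
```python
from h import *
np.set_printoptions(precision=4,suppress=True)
f1=manip.current_force()
for z in(.0765,.0758,.0752,.0746):
    manip.servo_line(bed(0,-.0405,z),vel=.02); f=manip.current_force()
    print(z,f,manip.current_tool_pos()[2])
    if f[2]>2.5: break
effector.open_jaws()
manip.servo_line(bed(0,-.0405,.2),vel=.15)
manip.move_pose(cad(.02,.2),down(cyaw))
snap(3)
print(manip.current_clock(),manip.current_finger_gap())
a=cv2.imread('pics/side3.png')[150:240,240:330];b=cv2.imread('pics/top3.png')[125:215,220:310]
cv2.imwrite('pics/v3.png',np.hstack([cv2.resize(k,(400,400),interpolation=cv2.INTER_CUBIC) for k in(a,b)]))
```

```text
0.0765 [-0.6359 -2.6998  0.6878] 0.07646414828801937
0.0758 [-1.4133 -3.1962  2.1663] 0.07593689845350168
0.0752 [-2.2168 -4.0983  8.1008] 0.07590913724721124
17.9833 0.09210265935237187
```

View pics/v3.png

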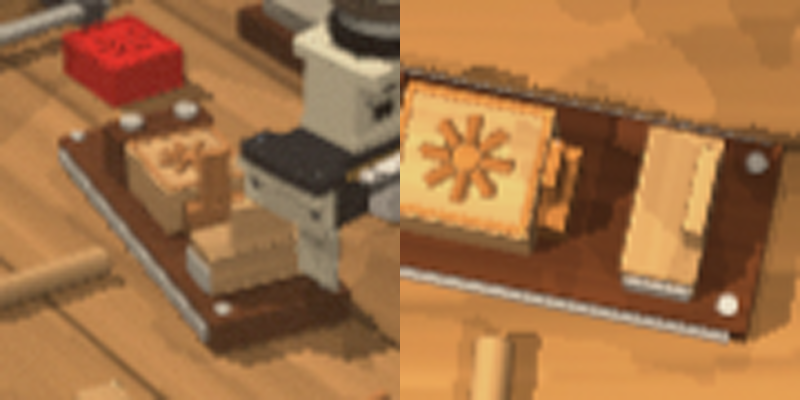

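Run:
```python
from h import *
np.set_printoptions(precision=4,suppress=True)
pick(.02)
manip.move_pose(bed(0,-.0635,.20),down(byaw))
f0,z=place(-.0635)
if z>.077: raise SystemExit('early contact')
for z in(.0759,.0755):
    manip.servo_line(bed(0,-.0635,z),vel=.02); f=manip.current_force()
    print(z,f,manip.current_tool_pos()[2])
    if f[2]>2.5: break
effector.open_jaws()
manip.servo_line(bed(0,-.0635,.2),vel=.15)
manip.move_pose(bed(0,-.19,.2),down(byaw))
effector.close(f_grip=20)
snap(4)
print(manip.current_clock(),manip.current_finger_gap(),manip.current_force())
a=cv2.imread('pics/side4.png')[150:240,240:330];b=cv2.imread('pics/top4.png')[125:215,220:310]
cv2.imwrite('pics/v4.png',np.hstack([cv2.resize(k,(400,400),interpolation=cv2.INTER_CUBIC) for k in(a,b)]))
```

```text
gap 0.02578735166604784 t 20.6
gap 0.02593989682099988
z 0.085 0.0848 [ 0.18 -0.81  0.33]
z 0.08 0.08 [ 0.34 -0.71 -0.48]
z 0.0785 0.0785 [ 0.02 -0.41  0.86]
z 0.0775 0.0774 [ 0.22 -1.06 -0.34]
z 0.0765 0.0764 [-0.13 -1.45  0.81]
0.0759 [ 0.3036 -0.3388 -0.1902] 0.07592530697652508
0.0755 [0.0337 0.4555 3.998 ] 0.07583243074037577
30.675 0.0007805021848922154 [ 0.7546 -0.0119 -0.8749]
```

View pics/v4.png

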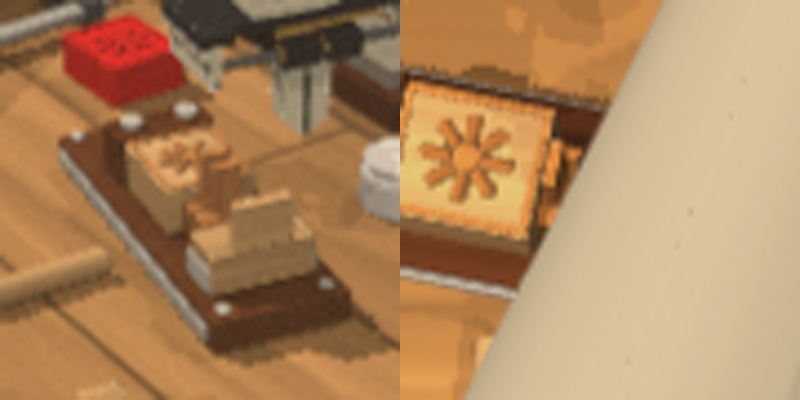

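Run:
```python
from h import *
np.set_printoptions(precision=4,suppress=True)
Z=.076
manip.servo_line(bed(0,-.175,Z),vel=.12); manip.sleep(.2)
f0=manip.current_force()
y=-.150; manip.servo_line(bed(0,y,Z),vel=.05)
for i in range(40):
    y+=.004 if y<-.134 else .0015
    manip.servo_line(bed(0,y,Z),vel=.02); f=manip.current_force()-f0
    p=manip.current_tool_pos(); fy=f@np.r_[BY,0]
    print(round(y,4),round(float((p[:2]-BC)@BY),4),round(float(fy),2),f)
    if fy<-7 or y>-.108 or manip.current_clock()>55: break
print(manip.current_clock())
```

```text
-0.146 -0.146 -0.55 [-0.316  -0.4959 -0.6105]
-0.142 -0.1423 -0.99 [-0.4776 -0.9179  0.3577]
-0.138 -0.1378 -1.42 [-0.3686 -1.3713  1.469 ]
-0.134 -0.1337 -2.49 [-0.4999 -2.4361  1.139 ]
-0.1325 -0.1324 -1.92 [-0.2551 -1.905   1.2227]
-0.131 -0.1308 -1.52 [ 0.6057 -1.6565  1.2608]
-0.1295 -0.1293 -2.18 [-0.3699 -2.153   1.2475]
-0.128 -0.1279 -3.51 [ 0.2069 -3.6041  1.1018]
-0.1265 -0.1264 -2.34 [-0.5896 -2.2731  2.3673]
-0.125 -0.1249 -3.17 [ 0.8362 -3.3756  1.2044]
-0.1235 -0.1234 -3.2 [ 0.1398 -3.2845  1.3555]
-0.122 -0.1235 -6.53 [-0.8074 -6.4888  2.0693]
-0.1205 -0.1234 -8.94 [-0.3256 -9.0355  2.6608]
36.3667
```

Run:
```python
from h import *
np.set_printoptions(precision=4,suppress=True)
manip.servo_line(bed(0,-.1193,.076),vel=.02)
F=[]
for i in range(10): manip.sleep(.1);F.append(manip.current_force())
F=np.array(F); print(F.mean(0),F.std(0),(F.mean(0)@np.r_[BY,0]),manip.current_tool_pos(),manip.current_clock())
snap(5)
a=cv2.imread('pics/side5.png')[150:290,240:380];b=cv2.imread('pics/top5.png')[115:225,180:430]
cv2.imwrite('pics/v5.png',np.hstack([cv2.resize(a,(500,500),interpolation=cv2.INTER_CUBIC),cv2.copyMakeBorder(cv2.resize(b,(300,132)),0,368,0,0,0)]))
```

```text
[ -2.2538 -11.3816   3.7604] [0.2638 0.5846 0.3643] -11.601309477217939 [ 0.5631 -0.0173  0.0761] 37.6167
```

View pics/v5.png

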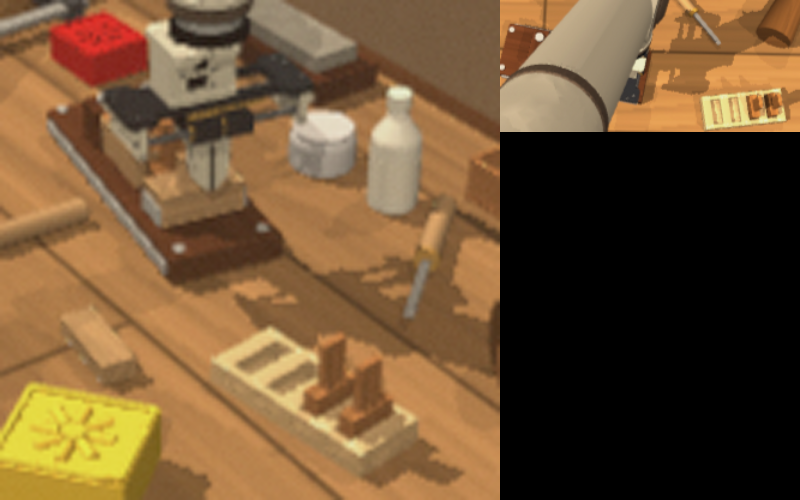

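View pics/side5.png

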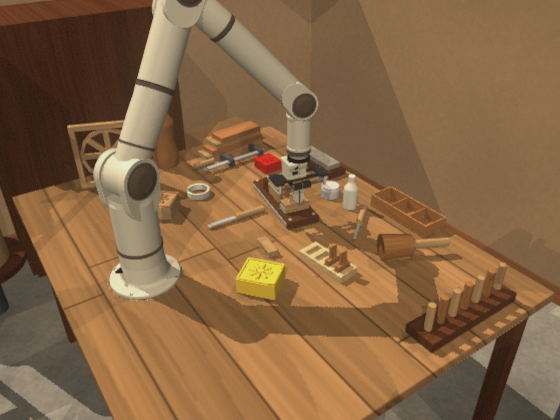

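```bash
python3 -c "
from h import *
print(manip.current_force()); manip.hand_in(); print(manip.current_clock(),manip.current_force())"
```

```text
[ -3.10898098 -10.45391003   4.59309212]
the job is handed in; nothing more can be done
the job is handed in; nothing more can be done
```

I stood two packers upright between the jaw and the blank, pushed the jaw shut on the stack from behind its handle, and handed in at about 38 s while still pushing.

- **Number of packers:** the measured gap was about 52 mm. One packer would leave about 34 mm, more than the 32 mm of travel, and three would not fit. The other two packers are still in the caddy.
- **First packer:** the images show it upright and square, set against the blank.
- **Second packer:** it went down just behind the first and stood upright in the side view. The arm partly hid it from above.
- **Clamping:** the jaw stopped dead after about 16–18 mm, as two packers predict and well short of the end of its travel.
- **Force at the end:** the push along the bed averaged 11.6 N over one second. Allowing for about 3 N of return spring, I estimate 8–9 N on the stack.
- **Small disagreements:** the first packer met the blank about 1–2 mm later than the images predicted. There was also an upward force of about 4 N on the fingers at the end.
- **Not checked:** in the final pose the arm hides the packers, so I did not see the closed stack directly. The stack being tight is inferred from the force and the jaw's position.
- **Bystanders:** none looks moved in the last side picture.

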